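# Fill the empty bays of the die magazine

## Robot

A 6-joint arm with a two-finger parallel gripper is mounted at the origin on the work surface. World frame = base frame: x ahead of the robot, y to its left, z up, the work surface at z = 0. Lengths are in m, angles in rad, forces in N, time in s.
With the tool pointing down it reaches from about 0.375 to 0.9 m from the base axis. Payload 3.1 kg.
Tool frame: the origin (TCP) lies between the finger pads; the fingertips stand 8 mm ahead of it and the grasp point (between the pads) lies 11 mm behind it; z points along the fingers, y is the line along which they close (so a half turn about z gives the same grasp; the last joint's range is limited). The gripper opens to 87 mm and grips with 3 to 60 N. Pads are 19 mm wide; open, the fingers measure 117 mm over their backs; the gripper's body (75 mm by 190 mm) begins 51 mm behind the grasp point.
Start: joints at [1.067, 0.527, 1.433, -0, 1.181, -0.178], TCP at [0.199, 0.592, 0.194] pointing down, gripper open.
Joint ranges: [-3.08, 3.08], [-0.75, 2.2], [0.22, 2.44], [-1.43, 4.57], [0, 2.65], [-2.85, 2.85]. Speed limits (rad/s): [2.79, 2.79, 3.14, 3.14, 3.14, 3.14].

## Interface

Orientations are given as a unit quaternion [x, y, z, w].
In Python, from rig import robot gives the robot as it stands.
- The arm moves only by the tool move_arm, never from a script. Its argument "motion" is text: rows parted by semicolons, each of 5 numbers parted by spaces: the opening, from -1 (shut) to 1 (fully open), then the shift along the tool's x, y, z normalised to -1 to 1, where 1 is 0.2 m, then the turn about the tool's z normalised to -1 to 1, where 1 is pi rad. A call has 1 to 12 rows; each row is the pose to reach, as a shift and turn from the pose commanded when the call began, along the tool's axes at that moment, turning the shorter way round; what a row does not reach only later rows make up. A row lasts 1/12 s, in which the tool goes at most 41.7 mm and 7.16 degrees, less where a joint would pass 70% of its speed; a pose out of reach is approached as far as the arm can. A call with a number of a shift or a turn outside -1 to 1 is refused whole. A call with a gripper value outside its range is refused whole. The fingers move at their own pace and stop on an object; "newtons" is the grip in N (left out, the last holds). Time passes only in rows, so rows that repeat a pose let the fingers close. It gives the time, the measured TCP pose, the force, the opening and the grip force at its end, in the units of the state.
- robot.get_obs(): the state, without advancing time (a new reading comes with each control period).
- robot.camera(name): name is "side" or "top"; returns (picture, depth): 384x512x3 uint8, red, green, blue; 384x512 float32, m along the optical axis (not along the pixel's ray), 0 where there is no reading.
- robot.camera_model(name): a dict with "mtx" (3x3 intrinsics, pixels), "D" ([k1, k2, p1, p2, k3] as OpenCV has them; the pictures are not rectified), "position" and "attitude" of the camera in the world. Camera axes: x right, y down, z forward; pixel columns grow to the right and rows downward; lengths in m; the calibration is good to about 2 mm. A picture is of the moment at which its call begins. camera_model takes no time and is no camera call.
- robot.hand_in(): hands the job in; it is judged then, once.
The state is a dict: "time": time; "q": joint angles; "joint_velocities": joint speeds; "joint_torque": joint torques, N m; "position": TCP position; "tool_rot": TCP orientation; "ft_force": force on the tool from outside, world axes, zero at the start; "moment": the same for the moment, N m; "grip_width": finger opening in m; "grip_force": force on a finger pad.
Only numpy, scipy, OpenCV 4.12 (cv2) and the standard library are available. Lean on these libraries where they do the work, as an engineer would, in place of code of your own. Each camera call takes 0.05 s, during which the arm holds its last target. There are 200 camera calls.

## Task

Two bays of the ring sizer's die magazine are empty: fill just those with the two spare brass dies from the counter, one die in each. Slide each die lengthwise under the hood until you feel it come fully home against the stop inside, which sits deeper in some bays than in others, and do not ram it. Leave the dies already loaded and everything else on the counter where they are.

Things in the scene. Friction and masses are not known exactly. Their poses are not given: they have to be found in the camera images.
- die_1: brass die: a rectangular bar 100 mm long (x) by 28 mm wide (y) by 24 mm high (z), about 0.4 kg, the same either way round, four fine dark lines across its top. Origin: centre of its underside. All five dies are alike; three already lie fully home in bays, two are spares lying flat on the counter.
- die_2: brass die: a rectangular bar 100 mm long (x) by 28 mm wide (y) by 24 mm high (z), about 0.4 kg, the same either way round, four fine dark lines across its top. Origin: centre of its underside. All five dies are alike; three already lie fully home in bays, two are spares lying flat on the counter.
- die_3: brass die: a rectangular bar 100 mm long (x) by 28 mm wide (y) by 24 mm high (z), about 0.4 kg, the same either way round, four fine dark lines across its top. Origin: centre of its underside. All five dies are alike; three already lie fully home in bays, two are spares lying flat on the counter.
- die_4: brass die: a rectangular bar 100 mm long (x) by 28 mm wide (y) by 24 mm high (z), about 0.4 kg, the same either way round, four fine dark lines across its top. Origin: centre of its underside. All five dies are alike; three already lie fully home in bays, two are spares lying flat on the counter.
- die_5: brass die: a rectangular bar 100 mm long (x) by 28 mm wide (y) by 24 mm high (z), about 0.4 kg, the same either way round, four fine dark lines across its top. Origin: centre of its underside. All five dies are alike; three already lie fully home in bays, two are spares lying flat on the counter.
- bay_1: one of five bays, side by side 64 mm apart, empty or holding a die. Steel floor 180 x 60 mm (x -90 to 90), its top at z = 6 mm; open for x < 0, covered for x > 0 by a cream hood 46 mm high. Hood channel: 34 mm wide, 28 mm high, mouth at x = 0 facing the robot. Origin: centre of the bay's underside, 10 mm above the counter; x points into the hood, z up.
- bay_2: one of five bays, side by side 64 mm apart, empty or holding a die. Steel floor 180 x 60 mm (x -90 to 90), its top at z = 6 mm; open for x < 0, covered for x > 0 by a cream hood 46 mm high. Hood channel: 34 mm wide, 28 mm high, mouth at x = 0 facing the robot. Origin: centre of the bay's underside, 10 mm above the counter; x points into the hood, z up.
- bay_3: one of five bays, side by side 64 mm apart, empty or holding a die. Steel floor 180 x 60 mm (x -90 to 90), its top at z = 6 mm; open for x < 0, covered for x > 0 by a cream hood 46 mm high. Hood channel: 34 mm wide, 28 mm high, mouth at x = 0 facing the robot. Origin: centre of the bay's underside, 10 mm above the counter; x points into the hood, z up.
- bay_4: one of five bays, side by side 64 mm apart, empty or holding a die. Steel floor 180 x 60 mm (x -90 to 90), its top at z = 6 mm; open for x < 0, covered for x > 0 by a cream hood 46 mm high. Hood channel: 34 mm wide, 28 mm high, mouth at x = 0 facing the robot. Origin: centre of the bay's underside, 10 mm above the counter; x points into the hood, z up.
- bay_5: one of five bays, side by side 64 mm apart, empty or holding a die. Steel floor 180 x 60 mm (x -90 to 90), its top at z = 6 mm; open for x < 0, covered for x > 0 by a cream hood 46 mm high. Hood channel: 34 mm wide, 28 mm high, mouth at x = 0 facing the robot. Origin: centre of the bay's underside, 10 mm above the counter; x points into the hood, z up.
- bay_1_mouth (a point): middle of the hood's mouth, on the bay's floor, 16 mm above the counter; axes as the bay's. A solid stop hidden under the hood ends the channel somewhere 30 to 65 mm behind this point, not equally deep in all bays. A die fully home touches the stop; the rest of its length sticks out of the mouth.
- bay_2_mouth (a point): middle of the hood's mouth, on the bay's floor, 16 mm above the counter; axes as the bay's. A solid stop hidden under the hood ends the channel somewhere 30 to 65 mm behind this point, not equally deep in all bays. A die fully home touches the stop; the rest of its length sticks out of the mouth.
- bay_3_mouth (a point): middle of the hood's mouth, on the bay's floor, 16 mm above the counter; axes as the bay's. A solid stop hidden under the hood ends the channel somewhere 30 to 65 mm behind this point, not equally deep in all bays. A die fully home touches the stop; the rest of its length sticks out of the mouth.
- bay_4_mouth (a point): middle of the hood's mouth, on the bay's floor, 16 mm above the counter; axes as the bay's. A solid stop hidden under the hood ends the channel somewhere 30 to 65 mm behind this point, not equally deep in all bays. A die fully home touches the stop; the rest of its length sticks out of the mouth.
- bay_5_mouth (a point): middle of the hood's mouth, on the bay's floor, 16 mm above the counter; axes as the bay's. A solid stop hidden under the hood ends the channel somewhere 30 to 65 mm behind this point, not equally deep in all bays. A die fully home touches the stop; the rest of its length sticks out of the mouth.
- wide_block: brass block 100 mm long (x), 48 mm wide (y), 24 mm high, marked like the dies but too wide for any bay; lies on the counter among the spares, not to be used. Origin: centre of its underside.
- punch: square steel punch, 14 mm thick, about 130 mm long with a tapered tip towards +x, lying on the counter; bystander. Origin: underside, near its middle.
- ring_blank: copper ring blank, 64 mm across, 14 mm high, lying flat; bystander. Origin: centre of its underside.
- hammer: hammer lying along its x axis at the right of the counter; bystander. Origin: underside.
- cup: white cup 72 mm across, 75 mm high, at the left; bystander. Origin: centre of its underside.
- flux_jar: amber jar 60 mm across, 75 mm high, right of the magazine; bystander. Origin: centre of its underside.
- mandrel: tapered steel ring mandrel 220 mm long, 26 mm thick, lying along its x axis at the far right; bystander. Origin: underside, middle.

How it is judged:
At the end, for the whole second after the job is handed in: Each of the two spare dies lies in a bay of its own that was empty, fully home: within 3 mm of that bay's stop, flat on the bay's floor, within 6 mm of its centre line, and at rest; the three dies loaded at the start are within 10 mm of where they were (((x of die_1 in the frame of bay_1 between -0.018 and -0.011 m and y of die_1 in the frame of bay_1 between -0.006 and 0.006 m and z of die_1 in the frame of bay_1 between 0.002 and 0.01 m) or (x of die_1 in the frame of bay_2 between -0.018 and -0.011 m and y of die_1 in the frame of bay_2 between -0.006 and 0.006 m and z of die_1 in the frame of bay_2 between 0.002 and 0.01 m) or (x of die_1 in the frame of bay_3 between -0.018 and -0.011 m and y of die_1 in the frame of bay_3 between -0.006 and 0.006 m and z of die_1 in the frame of bay_3 between 0.002 and 0.01 m) or (x of die_1 in the frame of bay_4 between 0.007 and 0.014 m and y of die_1 in the frame of bay_4 between -0.006 and 0.006 m and z of die_1 in the frame of bay_4 between 0.002 and 0.01 m) or (x of die_1 in the frame of bay_5 between 0.007 and 0.014 m and y of die_1 in the frame of bay_5 between -0.006 and 0.006 m and z of die_1 in the frame of bay_5 between 0.002 and 0.01 m)) and ((x of die_2 in the frame of bay_1 between -0.018 and -0.011 m and y of die_2 in the frame of bay_1 between -0.006 and 0.006 m and z of die_2 in the frame of bay_1 between 0.002 and 0.01 m) or (x of die_2 in the frame of bay_2 between -0.018 and -0.011 m and y of die_2 in the frame of bay_2 between -0.006 and 0.006 m and z of die_2 in the frame of bay_2 between 0.002 and 0.01 m) or (x of die_2 in the frame of bay_3 between -0.018 and -0.011 m and y of die_2 in the frame of bay_3 between -0.006 and 0.006 m and z of die_2 in the frame of bay_3 between 0.002 and 0.01 m) or (x of die_2 in the frame of bay_4 between 0.007 and 0.014 m and y of die_2 in the frame of bay_4 between -0.006 and 0.006 m and z of die_2 in the frame of bay_4 between 0.002 and 0.01 m) or (x of die_2 in the frame of bay_5 between 0.007 and 0.014 m and y of die_2 in the frame of bay_5 between -0.006 and 0.006 m and z of die_2 in the frame of bay_5 between 0.002 and 0.01 m)) and linear speed of each of die_1, die_2 below 0.01 m/s and distance of each of die_3, die_4, die_5 from where it was at the start of the episode below 0.01 m); the robot touches nothing.
It fails at once if a die that was already loaded is moved by more than 10 mm (distance of any of die_3, die_4, die_5 from where it was at the start of the episode above 0.01 m).
It fails at once if something else on the counter is moved by more than 20 mm (distance of any of wide_block, punch, ring_blank, hammer, cup, flux_jar, mandrel from where it was at the start of the episode above 0.02 m).
It fails at once if a die is rammed: while its leading end is more than 5 mm inside the hood it presses on the bay with more than 60 N ((contact force between die_1 and bay_1 above 60 N and x of die_1 in the frame of bay_1 above -0.045 m) or (contact force between die_1 and bay_2 above 60 N and x of die_1 in the frame of bay_2 above -0.045 m) or (contact force between die_1 and bay_3 above 60 N and x of die_1 in the frame of bay_3 above -0.045 m) or (contact force between die_1 and bay_4 above 60 N and x of die_1 in the frame of bay_4 above -0.045 m) or (contact force between die_1 and bay_5 above 60 N and x of die_1 in the frame of bay_5 above -0.045 m) or (contact force between die_2 and bay_1 above 60 N and x of die_2 in the frame of bay_1 above -0.045 m) or (contact force between die_2 and bay_2 above 60 N and x of die_2 in the frame of bay_2 above -0.045 m) or (contact force between die_2 and bay_3 above 60 N and x of die_2 in the frame of bay_3 above -0.045 m) or (contact force between die_2 and bay_4 above 60 N and x of die_2 in the frame of bay_4 above -0.045 m) or (contact force between die_2 and bay_5 above 60 N and x of die_2 in the frame of bay_5 above -0.045 m)).
It also fails if it takes over 72 s, if anything falls off the work surface, if the arm or the gripper's body presses on something with over 40 N, if the wrist force passes 120 N, or if a joint passes its speed limit or range.

## Working session

There is one attempt and no reset: what is moved stays moved. The work goes in short steps, Python scripts to look and compute and a tool call to move; the robot and the scene stay as the last step left them, time stands still between calls to the robot, and variables do not carry over. Pictures are saved under pics/ and viewed, at most 10 in all, crops included, and the job is handed in when it is done.

Besides the shell and the picture viewer there is one more tool, called after ">>>" as name(argument=value, ...) on one line, values as JSON. move_arm: Moves the arm, as the interface text tells. Its arguments: {"type":"object","properties":{"motion":{"type":"string"},"newtons":{"type":"number"}},"required":["motion"]}

```bash
mkdir -p pics
cat > h.py <<'E'
from rig import robot
import numpy as np, cv2
from scipy.spatial.transform import Rotation as R
def rot(a):
    a=np.array(a,float)
    return a if a.shape==(3,3) else R.from_quat(a).as_matrix()
def snap(n,f=None):
    im,d=robot.camera(n)
    if f: cv2.imwrite('pics/'+f,im[:,:,::-1])
    return im,d
def cloud(n,d):
    m=robot.camera_model(n);h,w=d.shape
    u,v=np.meshgrid(np.arange(w),np.arange(h))
    p=cv2.undistortPoints(np.stack([u,v],-1).reshape(-1,1,2).astype(float),np.array(m['mtx']),np.array(m['D'])).reshape(h,w,2)
    c=np.dstack([p,np.ones((h,w))])*d[...,None]
    return c@rot(m['attitude']).T+np.array(m['position'])
def onplane(n,px,z):
    m=robot.camera_model(n)
    p=cv2.undistortPoints(np.array(px,float).reshape(-1,1,2),np.array(m['mtx']),np.array(m['D'])).reshape(-1,2)
    r=np.c_[p,np.ones(len(p))]@rot(m['attitude']).T;o=np.array(m['position'])
    return o+r*((z-o[2])/r[:,2])[:,None]
E
python3 - <<'E'
from h import *
for n in('top','side'):
    im,d=snap(n,n+'0.png'); np.save(n+'0.npy',d); m=robot.camera_model(n); print(n,m['position'],m['attitude'],(d>0).mean())
print(robot.get_obs())
E
```

```text
top [ 0.38228398 -0.10478323  1.38803052] [ 0.71065069 -0.70111781  0.04331162 -0.03916017] 0.9961751302083334
side [-0.18726842  0.6620773   0.65199074] [-0.32239313  0.80164581 -0.46565058  0.19130133] 0.99578857421875
{'time': 0.1, 'q': array([ 1.06748978e+00,  5.28375612e-01,  1.43379791e+00, -2.14680294e-05,
        1.18137835e+00, -1.78483673e-01]), 'joint_velocities': array([ 0.00072568, -0.00233286, -0.00391378,  0.00013154,  0.00186095,
        0.00092192]), 'joint_torque': array([-2.09737345e-04, -4.40986133e+01, -1.77149910e+01,  6.34490862e-02,
        5.34278643e-02, -5.11875692e-05]), 'position': array([0.19907749, 0.59168392, 0.1927605 ]), 'tool_rot': array([ 1.61694268e-01,  9.86840415e-01, -9.26553305e-04, -3.18157068e-04]), 'ft_force': array([-1.44856671, -0.07970442,  0.10772503]), 'moment': array([ 0.06698497, -0.01539678,  0.03555686]), 'grip_force': 0.0, 'grip_width': 0.08712553850831424}
```

View pics/top0.png

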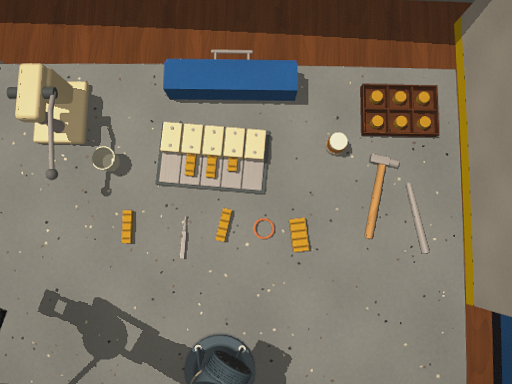

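View pics/side0.png

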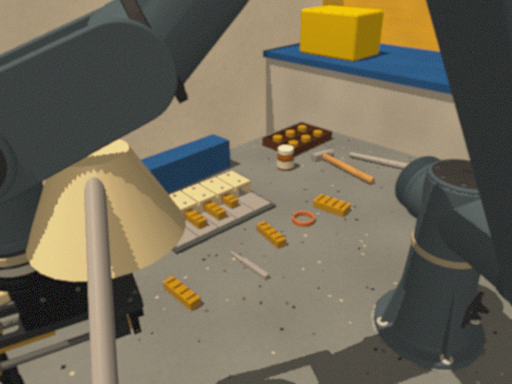

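Top view: the magazine's bays run left to right at columns ~170–257. Loaded dies are at (190,165), (211,167) and (232,163), so the outer two bays are empty. The spares are at (127,227) and (224,225), and the wide block is at (300,235). The punch (184,238) and ring (264,228) lie nearby.

Run:
```python
from h import *
im=cv2.imread('pics/top0.png');d=np.load('top0.npy');P=cloud('top',d)
hsv=cv2.cvtColor(im,cv2.COLOR_BGR2HSV)
def rect(mask,z,name,n='top'):
    c,_=cv2.findContours(mask,0,cv2.CHAIN_APPROX_NONE)
    for k in c:
        if cv2.contourArea(k)<40: continue
        w=onplane(n,k[:,0].astype(float),z)[:,:2]
        (cx,cy),(a,b),t=cv2.minAreaRect((w*1000).astype(np.float32))
        if a<b: a,b,t=b,a,t+90
        print(name,np.round([cx,cy,a,b,(t+90)%180-90],1),k[:,0].mean(0).round())
m=cv2.inRange(hsv,(12,150,90),(25,255,255)); m[:110]=0; m[:,340:]=0
m=cv2.morphologyEx(m,cv2.MORPH_CLOSE,np.ones((5,5)))
m2=m.copy(); m2[:190]=0; rect(m2,.024,'spare')
m2=m.copy(); m2[190:]=0; rect(m2,.040,'loaded')
roi=np.zeros(m.shape,bool);roi[115:200,150:275]=1
rect(((P[...,2]>.05)&(P[...,2]<.065)&roi).astype(np.uint8)*255,.056,'hood')
rect(((P[...,2]>.010)&roi).astype(np.uint8)*255,.016,'mag')
g=P[235:250,200:215,2];print('counter z',np.median(g), 'hood z',np.median(P[130:150,180:250,2]),'floor',np.median(P[170:180,170:174,2]))
v=(hsv[190:270,160:200]);
```

```text
spare [ 405.5 -230.6   99.5   48.9    7.5] [299. 235.]
spare [423.9 292.1  97.5  27.6   2.5] [127. 226.]
spare [433.1  -2.3  97.3  26.5 -12.8] [223. 224.]
loaded [615.9 -25.5  42.   27.9  -4.5] [232. 164.]
loaded [608.5  38.3  67.6  26.7  -3.7] [211. 166.]
loaded [613.6 102.   67.9  27.6  -3.9] [190. 164.]
hood [675.  -95.2  91.   57.7  -4. ] [255. 144.]
hood [679.8 -31.5  90.6  57.9  -4.5] [234. 142.]
hood [684.4  32.1  90.8  58.3  -4. ] [213. 140.]
hood [689.4  96.   90.7  58.9  -4.5] [192. 139.]
hood [693.7 160.3  91.5  59.   -4.1] [171. 137.]
mag [639.6  35.5 339.5 201.2  85.8] [213. 162.]
counter z 0.0013171086307206537 hood z 0.05637749629907307 floor 0.017631031692742938
```

Run:
```python
import cv2
im=cv2.imread('pics/top0.png')[110:260,110:320]
cv2.imwrite('pics/crop1.png',cv2.resize(im,None,fx=3.8,fy=3.8,interpolation=cv2.INTER_NEAREST))
```

```text
(no output)
```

View pics/crop1.png

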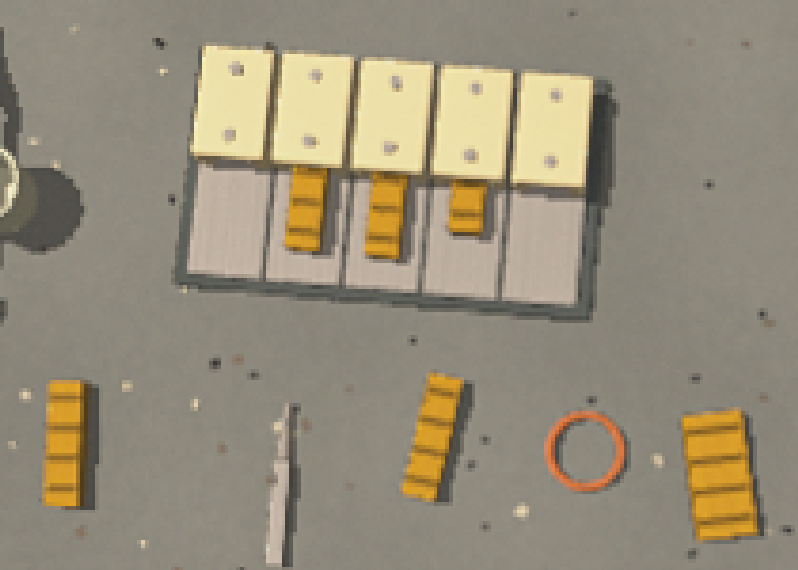

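The crop shows the three loaded dies and both outer bays empty; nothing obstructs the spares. Next: refine the spares' yaw and plan the first grasp.

```bash
cat >> h.py <<'E'
def rel(x,y,z,phi):
    """shift numbers to bring TCP to x,y,z with die-axis yaw phi(deg), from measured pose"""
    s=robot.get_obs();M=rot(s['tool_rot']);sh=M.T@(np.array([x,y,z])-s['position'])
    cur=np.degrees(np.arctan2(-M[0,1],M[1,1]))
    dt=-(phi-cur); dt=(dt+90)%180-90
    print('shift',np.round(sh/.2,4),'turn',round(dt/180,4),'cur',s['position'].round(4),round(cur,2),'t',round(s['time'],2),'rows',np.ceil(max(np.linalg.norm(sh)/.0417,abs(dt)/7.16)))
def brass(im,z,r0,r1,c0,c1,n='top'):
    hsv=cv2.cvtColor(im,cv2.COLOR_RGB2HSV)
    m=cv2.inRange(hsv,(12,150,90),(25,255,255));k=np.zeros_like(m);k[r0:r1,c0:c1]=m[r0:r1,c0:c1]
    k=cv2.morphologyEx(k,cv2.MORPH_CLOSE,np.ones((5,5)))
    _,l,st,_=cv2.connectedComponentsWithStats(k);i=1+st[1:,4].argmax()
    v,u=np.where(l==i);w=onplane(n,np.c_[u,v],z)[:,:2]
    e,V=np.linalg.eigh(np.cov(w.T));a=V[:,1]
    return w.mean(0),np.degrees(np.arctan(a[1]/a[0])),np.sqrt(12*e[::-1])
E
python3 - <<'E'
from h import *
im=cv2.imread('pics/top0.png')[:,:,::-1].copy()
for b in((190,270,110,150),(190,270,200,245)): print(brass(im,.024,*b))
ims=cv2.imread('pics/side0.png')[:,:,::-1].copy()
for b in((270,320,155,210),(215,250,250,290)): print('side',brass(ims,.024,*b,n='side'))
c,p,_=brass(im,.024,190,270,110,150)
f=np.radians(p);g=c-.028*np.array([np.cos(f),np.sin(f)]);print(g)
rel(*g,.10,p); rel(*g,.011,p)
E
```

```text
(array([0.4233341 , 0.29185973]), np.float64(-0.015262566716895578), array([0.09839383, 0.02811103]))
(array([ 0.43311332, -0.0021807 ]), np.float64(-12.42731473428802), array([0.09752717, 0.02697309]))
side (array([0.41012349, 0.29752953]), np.float64(-2.923504439435087), array([0.11088969, 0.03514306]))
side (array([0.41957797, 0.00820605]), np.float64(-16.208692436947565), array([0.11204432, 0.03873989]))
[0.3953341  0.29186719]
shift [-1.4085 -1.1066  0.4655] turn -0.1033 cur [0.1991 0.5917 0.1928] -18.61 t 0.1 rows 9.0
shift [-1.4087 -1.1058  0.9105] turn -0.1033 cur [0.1991 0.5917 0.1928] -18.61 t 0.1 rows 10.0
```

>>> move_arm(motion="1 -0.7 -0.55 0.2 -0.05; 1 -0.7 -0.55 0.2 -0.05; 1 -0.7 -0.55 0.2 -0.05; 1 -0.7 -0.55 0.2 -0.05; 1 -0.7 -0.55 0.2 -0.05; 1 -0.7 -0.55 0.2 -0.05; 1 -0.7 -0.55 0.2 -0.05")

```text
time: 0.68
position: [0.2973, 0.4428, 0.1534]
tool_rot: [0.085, 0.996, -0.0, -0.0]
ft_force: [0.8, 0.1, 1.0]
grip_width: 0.0871
grip_force: 0.0
```

```bash
python3 -c "
from h import *
rel(.3953,.2919,.08,0)"
```

```text
shift [-0.6111 -0.6604  0.3665] turn -0.0542 cur [0.2973 0.4428 0.1534] -9.76 t 0.68 rows 5.0
```

>>> move_arm(motion="1 -0.611 -0.66 0.366 -0.054; 1 -0.611 -0.66 0.366 -0.054; 1 -0.611 -0.66 0.366 -0.054; 1 -0.611 -0.66 0.366 -0.054; 1 -0.611 -0.66 0.366 -0.054; 1 -0.611 -0.66 0.366 -0.054; 1 -0.611 -0.66 0.366 -0.054; 1 -0.611 -0.66 0.366 -0.054; 1 -0.611 -0.66 0.366 -0.054")

```text
time: 1.43
position: [0.3951, 0.2946, 0.081]
tool_rot: [-0.002, 1.0, 0.0, 0.001]
ft_force: [-0.1, 0.7, 0.6]
grip_width: 0.0868
grip_force: 0.0
```

```bash
python3 -c "
from h import *
rel(.3953,.2919,.011,0)"
```

```text
shift [-0.0006 -0.0139  0.3502] turn 0.0014 cur [0.3951 0.2946 0.081 ] 0.24 t 1.43 rows 2.0
```

>>> move_arm(motion="1 0 -0.014 0.2 0; 1 0 -0.014 0.35 0; 1 0 -0.014 0.35 0; 1 0 -0.014 0.35 0; -1 0 -0.014 0.35 0; -1 0 -0.014 0.35 0; -1 0 -0.014 0.35 0; -1 0 -0.014 0.35 0; -1 0 -0.014 0.35 0; -1 0 -0.014 0.35 0; -1 0 -0.014 0.35 0; -1 0 -0.014 0.35 0", newtons=45)

```text
time: 2.43
position: [0.3955, 0.29, 0.0106]
tool_rot: [-0.001, 1.0, 0.0, 0.0]
ft_force: [-0.8, 0.8, 0.1]
grip_width: 0.0416
grip_force: 0.0
```

>>> move_arm(motion="-1 0 0 0 0; -1 0 0 0 0; -1 0 0 0 0; -1 0 0 0 0; -1 0 0 0 0; -1 0 0 0 0; -1 0 0 0 0; -1 0 0 0 0")

```text
time: 3.1
position: [0.3954, 0.29, 0.0104]
tool_rot: [-0.001, 1.0, -0.0, -0.0]
ft_force: [-0.2, 0.3, -0.1]
grip_width: 0.0005
grip_force: 0.0
```

Run:
```python
from h import *
im,d=snap('side','s1.png'); im,d2=snap('top'); 
c=cv2.resize(cv2.imread('pics/s1.png')[180:384,60:330],None,fx=2.5,fy=2.5)
c2=cv2.resize(im[150:290,80:240,::-1],None,fx=3,fy=3)
o=np.zeros((510,0,3),np.uint8)
cv2.imwrite('pics/s1c.png',cv2.resize(c,(675,510)))
cv2.imwrite('pics/t1c.png',c2)
```

```text
(no output)
```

View pics/s1c.png

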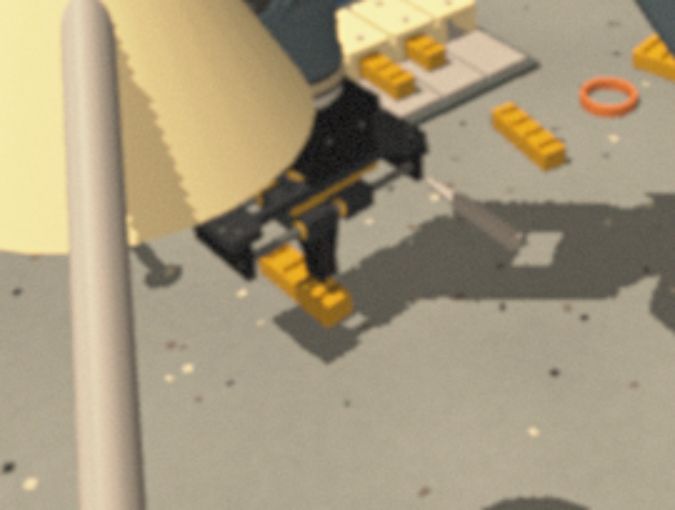

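View pics/t1c.png

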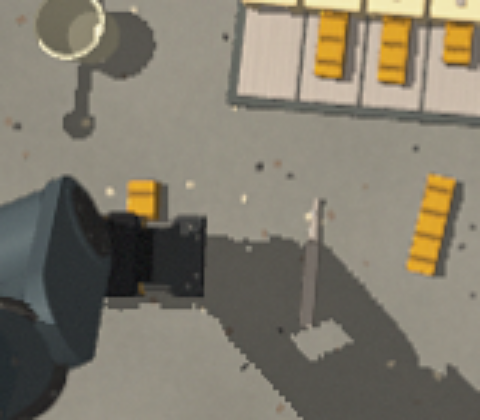

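Side view: one finger shape stands at about (188,280), just beside or behind the die, and the fingers appear shut. Top view: the die's front end is still in place and the gripper straddles it in x. I'll check the finger's 3D position from depth.

Run:
```python
from h import *
im,d=snap('side');P=cloud('side',d)
for r in range(262,312,4): print(r,[(c,*(P[r,c]*1000).round().astype(int),im[r,c].sum()) for c in range(158,206,8)])
print(robot.get_obs()['grip_width'])
im,d=snap('top');P=cloud('top',d)
for r in (212,216,246,247): print(r,[(c,*(P[r,c]*1000).round().astype(int)) for c in range(116,138,2)])
```

```text
262 [(158, np.int64(419), np.int64(336), np.int64(124), np.uint64(257)), (166, np.int64(376), np.int64(343), np.int64(153), np.uint64(144)), (174, np.int64(369), np.int64(330), np.int64(149), np.uint64(109)), (182, np.int64(372), np.int64(311), np.int64(136), np.uint64(269)), (190, np.int64(364), np.int64(298), np.int64(133), np.uint64(168)), (198, np.int64(360), np.int64(282), np.int64(126), np.uint64(217))]
266 [(158, np.int64(377), np.int64(360), np.int64(152), np.uint64(192)), (166, np.int64(369), np.int64(348), np.int64(149), np.uint64(111)), (174, np.int64(384), np.int64(322), np.int64(126), np.uint64(150)), (182, np.int64(366), np.int64(316), np.int64(132), np.uint64(178)), (190, np.int64(355), np.int64(305), np.int64(132), np.uint64(128)), (198, np.int64(358), np.int64(285), np.int64(119), np.uint64(199))]
270 [(158, np.int64(366), np.int64(367), np.int64(153), np.uint64(192)), (166, np.int64(523), np.int64(262), np.int64(-1), np.uint64(408)), (174, np.int64(386), np.int64(323), np.int64(115), np.uint64(203)), (182, np.int64(358), np.int64(322), np.int64(131), np.uint64(218))
[... 5782 characters left out ...]
t64(244), np.int64(128)), (134, np.int64(365), np.int64(238), np.int64(129)), (136, np.int64(365), np.int64(233), np.int64(128))]
247 [(116, np.int64(363), np.int64(264), np.int64(208)), (118, np.int64(382), np.int64(-105), np.int64(1388)), (120, np.int64(363), np.int64(252), np.int64(212)), (122, np.int64(363), np.int64(248), np.int64(208)), (124, np.int64(363), np.int64(242), np.int64(212)), (126, np.int64(362), np.int64(260), np.int64(129)), (128, np.int64(360), np.int64(292), np.int64(0)), (130, np.int64(360), np.int64(284), np.int64(4)), (132, np.int64(360), np.int64(279), np.int64(1)), (134, np.int64(360), np.int64(273), np.int64(-1)), (136, np.int64(361), np.int64(267), np.int64(-1))]
```

The closed fingers stand above the die: their visible surface ends around z ≈ 35–44 mm, not the 2 mm the pose implies. I'll lift clear and measure the true fingertip height.

>>> move_arm(motion="-1 0 0 -0.2 0; -1 0 0 -0.3 0; -1 0 0 -0.3 0; 1 0 0 -0.3 0; 1 0 0 -0.3 0; 1 0 0 -0.3 0; 1 0 0 -0.3 0; 1 0 0 -0.3 0; 1 0 0 -0.3 0; 1 0 0 -0.3 0; 1 0 0 -0.3 0; 1 0 0 -0.3 0")

```text
time: 4.3
position: [0.3954, 0.29, 0.0704]
tool_rot: [-0.001, 1.0, -0.0, -0.0]
ft_force: [-1.0, -0.6, -0.2]
grip_width: 0.0527
grip_force: 0.0
```

Run:
```python
from h import *
o=robot.get_obs();print(o['position'],o['grip_width'],o['ft_force'].round(1))
pts=[]
for n in('side','top'):
    im,d=snap(n,n+'2.png');P=cloud(n,d)
    s=im.sum(2)
    k=(abs(P[...,0]-o['position'][0])<.03)&(abs(P[...,1]-o['position'][1])<.11)&(P[...,2]>.03)&(P[...,2]<.2)&(d>0)
    q=P[k];print(n,len(q))
    for y in range(180,400,10):
        a=q[(q[:,1]*1000>=y)&(q[:,1]*1000<y+10)]
        if len(a)>3: print(y,len(a),'zmin',np.sort(a[:,2])[:4].round(3),'x',a[:,0].min().round(3),a[:,0].max().round(3))
c=cv2.imread('pics/side2.png')[180:330,90:290];cv2.imwrite('pics/side2c.png',cv2.resize(c,None,fx=3.5,fy=3.5))
```

```text
[0.39540554 0.29002377 0.07035423] 0.05268487444897072 [-1.  -0.6 -0.2]
side 648
200 16 zmin [0.17  0.171 0.171 0.172] x 0.366 0.407
210 44 zmin [0.174 0.174 0.174 0.174] x 0.366 0.4
230 17 zmin [0.191 0.192 0.192 0.192] x 0.366 0.38
240 27 zmin [0.149 0.151 0.152 0.154] x 0.366 0.385
250 182 zmin [0.099 0.1   0.1   0.102] x 0.365 0.406
260 138 zmin [0.099 0.1   0.101 0.101] x 0.366 0.404
270 11 zmin [0.186 0.187 0.188 0.196] x 0.366 0.373
280 13 zmin [0.186 0.186 0.188 0.195] x 0.366 0.373
290 13 zmin [0.186 0.186 0.188 0.195] x 0.366 0.372
300 4 zmin [0.186 0.187 0.195 0.199] x 0.366 0.372
310 34 zmin [0.1   0.102 0.104 0.108] x 0.369 0.387
320 141 zmin [0.101 0.101 0.102 0.102] x 0.382 0.406
330 5 zmin [0.141 0.145 0.146 0.147] x 0.383 0.392
top 33
230 8 zmin [0.19  0.192 0.194 0.194] x 0.366 0.424
240 10 zmin [0.19  0.191 0.192 0.194] x 0.366 0.424
250 11 zmin [0.19  0.191 0.192 0.192] x 0.366 0.424
```

View pics/side2c.png

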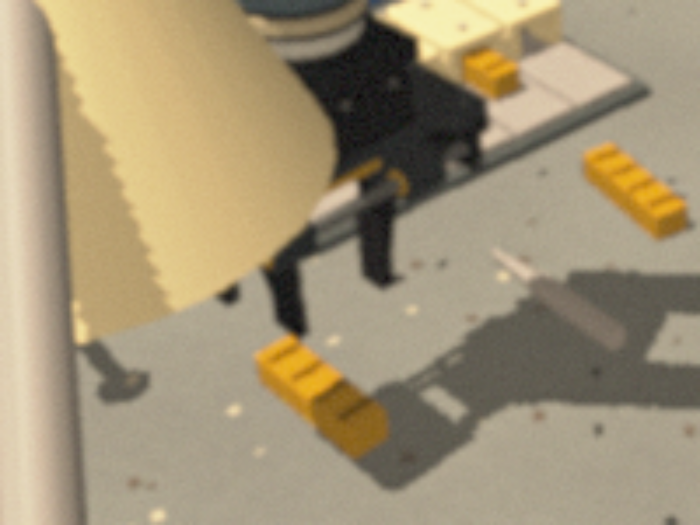

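Both fingers are now visible at (289,300) and (380,250) in the crop, hovering beside the die, with tips at z ≈ 0.099 by depth while the TCP reads 0.070. The reported z is therefore about 37 mm too low, and x and y agree. I'll trust the camera and descend further, in stages.

>>> move_arm(motion="1 0 0 0 0; 1 0 0 0 0; 1 0 0 0 0; 1 0 0 0.15 0; 1 0 0 0.3 0; 1 0 0 0.36 0; 1 0 0 0.4 0; 1 0 0 0.42 0; 1 0 0 0.42 0; 1 0 0 0.42 0")

```text
time: 5.23
position: [0.3959, 0.2903, -0.0131]
tool_rot: [-0.001, 1.0, 0.0, 0.0]
ft_force: [0.2, -0.3, 0.0]
grip_width: 0.0872
grip_force: 0.0
```

```bash
cat >> h.py <<'E'
def tips():
    o=robot.get_obs();p=o['position'];print(p.round(4),o['grip_width'].round(4),o['ft_force'].round(1),o['grip_force'])
    im,d=snap('side');P=cloud('side',d)
    k=(abs(P[...,0]-p[0])<.03)&(abs(P[...,1]-p[1])<.07)&(P[...,2]<.15)&(d>0)&(im.max(2)<70)&(P[...,2]>.003)
    for s in(-1,1):
        a=P[k&((P[...,1]-p[1])*s>0)];a=a[np.argsort(a[:,2])]
        print(s,len(a),a[:6].round(3).tolist())
E
python3 -c "
from h import *
tips()"
```

```text
Traceback (most recent call last):
  File "h.py", line 37, in tips
    o=robot.get_obs();p=o['position'];print(p.round(4),o['grip_width'].round(4),o['ft_force'].round(1),o['grip_force'])
                                                       ^^^^^^^^^^^^^^^^^^^^^
AttributeError: 'float' object has no attribute 'round'
```

```bash
sed -i "s/o\['grip_width'\].round(4)/o['grip_width']/" h.py; python3 -c "
from h import *
tips()"
```

```text
[ 0.3959  0.2903 -0.0131] 0.08723565305147274 [ 0.2 -0.3  0. ] 0.0
-1 587 [[0.39, 0.245, 0.015], [0.386, 0.243, 0.016], [0.387, 0.244, 0.016], [0.396, 0.246, 0.017], [0.385, 0.241, 0.018], [0.4, 0.246, 0.018]]
1 568 [[0.386, 0.335, 0.017], [0.397, 0.342, 0.018], [0.384, 0.342, 0.018], [0.395, 0.341, 0.018], [0.387, 0.342, 0.019], [0.383, 0.34, 0.02]]
```

>>> move_arm(motion="1 0 0 0.05 0; 1 0 0 0.055 0; -1 0 0 0.055 0; -1 0 0 0.055 0; -1 0 0 0.055 0; -1 0 0 0.055 0; -1 0 0 0.055 0; -1 0 0 0.055 0; -1 0 0 0.055 0; -1 0 0 0.055 0; -1 0 0 0.055 0; -1 0 0 0.055 0", newtons=45)

```text
time: 6.28
position: [0.3954, 0.2902, -0.0245]
tool_rot: [-0.001, 1.0, 0.0, 0.0]
ft_force: [-0.9, 2.4, 0.4]
grip_width: 0.0283
grip_force: 1.0
```

>>> move_arm(motion="-1 0 0 0 0; -1 0 0 0 0; -1 0 0 0 0; -1 0 0 0 0")

```text
time: 6.62
position: [0.3955, 0.2902, -0.0245]
tool_rot: [-0.001, 1.0, 0.0, 0.0]
ft_force: [-0.8, 1.5, -0.4]
grip_width: 0.0274
grip_force: 45.0
```

```bash
python3 -c "
from h import *
rel(.5557,.1705,.035,-4.2)"
```

```text
shift [-0.8001 -0.5997 -0.2977] turn 0.0239 cur [ 0.3955  0.2902 -0.0245] 0.1 t 6.62 rows 6.0
```

>>> move_arm(motion="-1 0 0 -0.1 0; -1 0 0 -0.2 0; -1 0 0 -0.3 0; -1 -0.2 -0.15 -0.3 0.006; -1 -0.4 -0.3 -0.3 0.012; -1 -0.5 -0.375 -0.3 0.018; -1 -0.6 -0.45 -0.3 0.024; -1 -0.7 -0.525 -0.3 0.024; -1 -0.8 -0.6 -0.3 0.024; -1 -0.8 -0.6 -0.3 0.024; -1 -0.8 -0.6 -0.3 0.024; -1 -0.8 -0.6 -0.3 0.024")

```text
time: 7.62
position: [0.5534, 0.17, 0.0343]
tool_rot: [0.037, 0.999, -0.0, -0.002]
ft_force: [-0.4, -0.6, -5.3]
grip_width: 0.0279
grip_force: 45.0
```

```bash
cat >> h.py <<'E'
def held(n='side'):
    """height of held brass from depth, gripper pose"""
    o=robot.get_obs();p=o['position'];M=rot(o['tool_rot']);print(p.round(4),o['grip_width'],o['ft_force'].round(1),o['grip_force'])
    im,d=snap(n);P=cloud(n,d);h=cv2.cvtColor(im,cv2.COLOR_RGB2HSV)
    L=(P-p)@M  # tool axes
    k=(cv2.inRange(h,(10,130,60),(27,255,255))>0)&(abs(L[...,1])<.025)&(abs(L[...,0])<.11)&(d>0)
    q=P[k];l=L[k];print(n,len(q))
    if len(q)<20: return
    print('z pct',np.percentile(q[:,2],[2,10,50,90,98]).round(4),'tool x pct',np.percentile(-l[:,0],[2,98]).round(4),'tool y',np.percentile(l[:,1],[2,50,98]).round(4))
    u=q[q[:,2]>np.percentile(q[:,2],90)-.004]
    A=np.c_[u[:,:2]-u[:,:2].mean(0),np.ones(len(u))];print('top plane slope',np.linalg.lstsq(A,u[:,2],rcond=None)[0].round(4))
    return im
E
python3 -c "
from h import *
held('side');im=held('top');cv2.imwrite('pics/t3.png',cv2.resize(im[100:260,100:290,::-1],None,fx=4,fy=3.7))
rel(.5557,.1705,.035,-4.2)"
```

```text
[0.5534 0.17   0.0343] 0.027860050491519666 [-0.4 -0.6 -5.3] 44.95347797870636
side 272
z pct [0.0625 0.0677 0.0832 0.1643 0.1683] tool x pct [-0.035   0.0185] tool y [-0.0233 -0.0037  0.0228]
top plane slope [-0.001   0.0291  0.1647]
[0.5532 0.1704 0.0344] 0.027082445366438737 [ 0.   0.6 -5.3] 44.953431487083435
top 29
z pct [0.0766 0.078  0.0828 0.0861 0.0869] tool x pct [0.0625 0.0768] tool y [-0.0118 -0.0047  0.0039]
top plane slope [0.0957 0.0105 0.0845]
shift [-0.0119 -0.0002 -0.0019] turn 0.0002 cur [0.5533 0.1707 0.0346] -4.16 t 7.72 rows 1.0
```

View pics/t3.png

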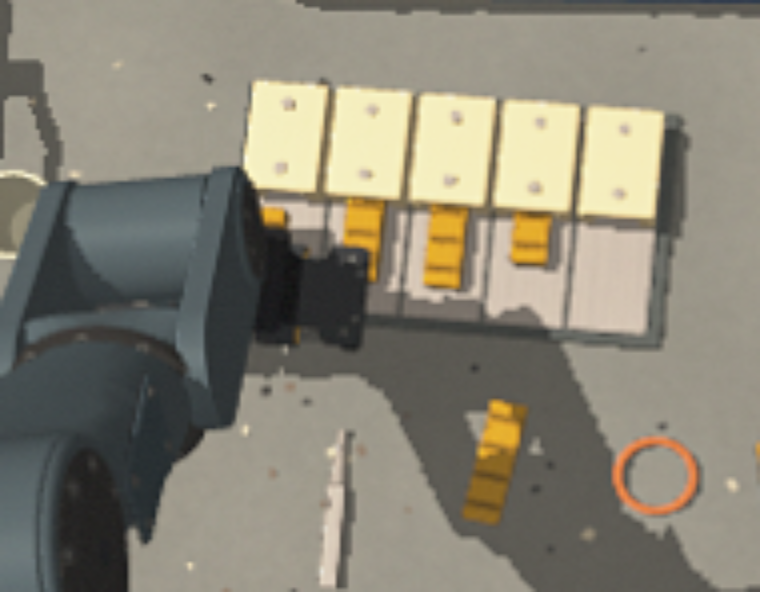

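The crop shows the held die's front end at (272,215) over the left bay, with the hood mouth just ahead at row ~195. Depth puts its top at about 0.083, as expected (z bias unchanged). Lowering now.

>>> move_arm(motion="-1 0 0 0.1 0; -1 0 0 0.16 0; -1 0 0 0.19 0; -1 0 0 0.2 0; -1 0 0 0.205 0; -1 0 0 0.205 0; -1 0 0 0.205 0")

```text
time: 8.3
position: [0.5561, 0.1705, -0.0051]
tool_rot: [0.037, 0.999, 0.0, 0.0]
ft_force: [0.1, -0.1, -5.4]
grip_width: 0.0276
grip_force: 45.0
```

```bash
python3 -c "
from h import *
held('side');held('top')
rel(.5557,.1705,-.007,-4.2)"
```

```text
[ 0.5561  0.1705 -0.0051] 0.027647588152860534 [ 0.1 -0.1 -5.4] 44.95338499546051
side 258
z pct [0.0199 0.0265 0.0433 0.1228 0.128 ] tool x pct [-0.0337  0.0138] tool y [-0.0231 -0.0015  0.0164]
top plane slope [0.0959 0.0275 0.1239]
[ 0.5562  0.1705 -0.0049] 0.027701313787618923 [ 1.1 -0.4 -4.5] 44.95322227478027
top 25
z pct [0.04   0.0412 0.0452 0.0491 0.0521] tool x pct [0.0613 0.0758] tool y [-0.0123 -0.0067  0.0008]
top plane slope [-0.0617 -0.08    0.0475]
shift [0.0027 0.0002 0.0103] turn -0.0 cur [ 0.5562  0.1704 -0.0049] -4.21 t 8.4 rows 1.0
```

>>> move_arm(motion="-1 0 0 0.011 0; -1 0 0 0.011 0; -1 -0.02 0 0.011 0; -1 -0.04 0 0.011 0; -1 -0.06 0 0.011 0; -1 -0.08 0 0.011 0; -1 -0.1 0 0.011 0; -1 -0.12 0 0.011 0; -1 -0.12 0 0.011 0")

```text
time: 9.15
position: [0.5813, 0.1685, -0.0076]
tool_rot: [0.037, 0.999, 0.0, 0.001]
ft_force: [1.0, 0.2, -4.5]
grip_width: 0.0275
grip_force: 45.0
```

>>> move_arm(motion="-1 0 0 0.005 0; -1 0 0 0.005 0; -1 -0.01 0 0.005 0; -1 -0.02 0 0.005 0; -1 -0.03 0 0.005 0; -1 -0.04 0 0.005 0; -1 -0.05 0 0.005 0; -1 -0.06 0 0.005 0; -1 -0.07 0 0.005 0; -1 -0.08 0 0.005 0; -1 -0.085 0 0.005 0; -1 -0.09 0 0.005 0", newtons=14)

```text
time: 10.15
position: [0.5966, 0.1673, -0.0085]
tool_rot: [0.037, 0.999, -0.0, -0.001]
ft_force: [-6.0, 1.1, 5.9]
grip_width: 0.0282
grip_force: 14.0
```

>>> move_arm(motion="-1 0 0 0 0; -1 -0.005 0 0 0; -1 -0.01 0 0 0; -1 -0.015 0 0 0; -1 -0.02 0 0 0; -1 -0.025 0 0 0; -1 -0.03 0 0 0; -1 -0.03 0 0 0")

```text
time: 10.82
position: [0.603, 0.1669, -0.0085]
tool_rot: [0.037, 0.999, -0.0, -0.001]
ft_force: [-4.4, 0.6, 4.3]
grip_width: 0.0283
grip_force: 14.0
```

>>> move_arm(motion="-1 -0.005 0 0 0; -1 -0.01 0 0 0; -1 -0.015 0 0 0; -1 -0.02 0 0 0; -1 -0.02 0 0 0")

```text
time: 11.23
position: [0.6071, 0.1666, -0.0085]
tool_rot: [0.037, 0.999, -0.0, -0.001]
ft_force: [-4.5, 1.4, 4.0]
grip_width: 0.0278
grip_force: 14.0
```

>>> move_arm(motion="-1 -0.005 0 0 0; -1 -0.01 0 0 0; -1 -0.015 0 0 0; -1 -0.015 0 0 0")

```text
time: 11.57
position: [0.6101, 0.1664, -0.0085]
tool_rot: [0.037, 0.999, -0.0, -0.001]
ft_force: [-5.5, 0.4, 4.5]
grip_width: 0.0279
grip_force: 14.0
```

>>> move_arm(motion="-1 -0.005 0 0 0; -1 -0.01 0 0 0; -1 -0.015 0 0 0; -1 -0.02 0 0 0; -1 -0.02 0 0 0")

```text
time: 11.98
position: [0.614, 0.1661, -0.0085]
tool_rot: [0.037, 0.999, -0.0, -0.001]
ft_force: [-5.0, 0.2, 4.5]
grip_width: 0.0282
grip_force: 14.0
```

Run:
```python
from h import *
held('side')
im,d=snap('side','s4.png');P=cloud('side',d)
c=cv2.imread('pics/s4.png')[150:290,110:310];cv2.imwrite('pics/s4c.png',cv2.resize(c,None,fx=4,fy=4))
```

```text
[ 0.614   0.1661 -0.0085] 0.028182519768147153 [-5.   0.2  4.5] 14.000148922204971
side 41
z pct [0.0795 0.0977 0.1182 0.1233 0.1246] tool x pct [-0.0372  0.0044] tool y [-0.0225 -0.0165  0.003 ]
top plane slope [-0.766   0.1067  0.1225]
```

View pics/s4c.png

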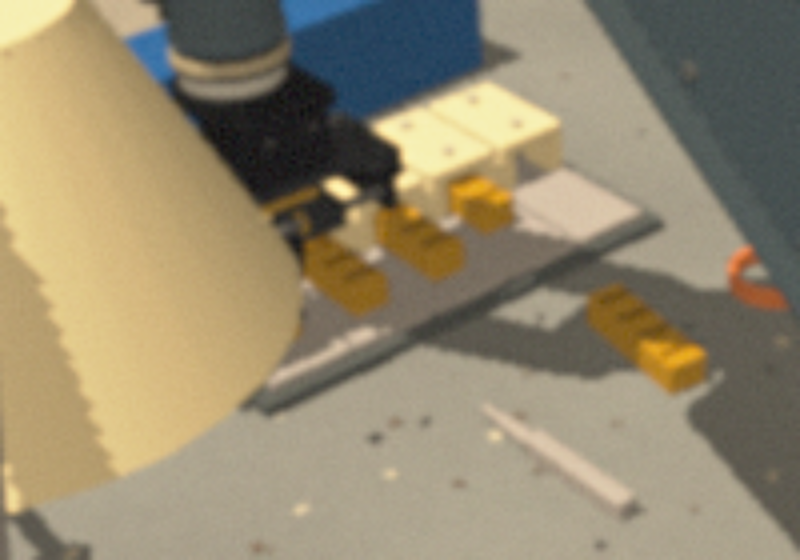

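The lamp hides the held die in this view. The force is steady at ~5 N, the same as at the first floor contact, which matches sliding friction and no stop yet. Continuing in 1 mm rows.

>>> move_arm(motion="-1 -0.005 0 -0.003 0; -1 -0.01 0 -0.003 0; -1 -0.015 0 -0.003 0; -1 -0.02 0 -0.003 0; -1 -0.025 0 -0.003 0; -1 -0.03 0 -0.003 0; -1 -0.03 0 -0.003 0")

```text
time: 12.67
position: [0.6215, 0.1655, -0.0085]
tool_rot: [0.037, 0.999, 0.0, 0.001]
ft_force: [0.6, 0.5, -4.8]
grip_width: 0.0281
grip_force: 14.0
```

>>> move_arm(motion="-1 -0.005 0 0 0; -1 -0.01 0 0 0; -1 -0.015 0 0 0; -1 -0.02 0 0 0; -1 -0.025 0 0 0; -1 -0.025 0 0 0")

```text
time: 13.17
position: [0.6259, 0.1652, -0.0082]
tool_rot: [0.037, 0.999, 0.0, 0.0]
ft_force: [0.4, -0.4, -5.0]
grip_width: 0.0276
grip_force: 14.0
```

Raising 0.6 mm removed the drag entirely, so the stop hasn't been reached. Creeping on.

>>> move_arm(motion="-1 -0.004 0 0 0; -1 -0.008 0 0 0; -1 -0.012 0 0 0; -1 -0.016 0 0 0; -1 -0.016 0 0 0")

```text
time: 13.58
position: [0.629, 0.1649, -0.0081]
tool_rot: [0.037, 0.999, 0.0, 0.0]
ft_force: [0.9, -0.5, -4.1]
grip_width: 0.0281
grip_force: 14.0
```

>>> move_arm(motion="-1 -0.004 0 0 0; -1 -0.008 0 0 0; -1 -0.01 0 0 0; -1 -0.01 0 0 0")

```text
time: 13.92
position: [0.6309, 0.1648, -0.0081]
tool_rot: [0.037, 0.999, -0.0, 0.0]
ft_force: [-0.4, 0.3, -4.9]
grip_width: 0.028
grip_force: 14.0
```

>>> move_arm(motion="-1 -0.004 0 0 0; -1 -0.008 0 0 0; -1 -0.01 0 0 0; -1 -0.01 0 0 0")

```text
time: 14.25
position: [0.6326, 0.1647, -0.0082]
tool_rot: [0.037, 0.999, 0.0, -0.0]
ft_force: [0.8, -0.0, -4.7]
grip_width: 0.028
grip_force: 14.0
```

>>> move_arm(motion="-1 -0.004 0 0 0; -1 -0.008 0 0 0; -1 -0.01 0 0 0; -1 -0.01 0 0 0")

```text
time: 14.58
position: [0.6325, 0.1647, -0.0084]
tool_rot: [0.037, 0.999, -0.0, -0.002]
ft_force: [-5.0, 0.2, -1.7]
grip_width: 0.0282
grip_force: 14.0
```

>>> move_arm(motion="-1 -0.004 0 0 0; -1 -0.008 0 0 0; -1 -0.008 0 0 0")

```text
time: 14.83
position: [0.6324, 0.1646, -0.0084]
tool_rot: [0.037, 0.999, -0.0, -0.004]
ft_force: [-7.6, 1.1, 0.9]
grip_width: 0.0276
grip_force: 14.0
```

Stop felt: x no longer advances and the force builds to 7.6 N. Release only part way (the neighbouring die is near) and rise.

>>> move_arm(motion="-0.1 0.008 0 0 0; -0.1 0.008 0 0 0; -0.1 0.008 0 0 0; -0.1 0.008 0 0 0; -0.1 0.008 0 0 0; -0.1 0.008 0 0 0; -0.1 0.008 0 -0.1 0; -0.1 0.008 0 -0.25 0; -0.1 0.008 0 -0.4 0; -0.1 0.008 0 -0.4 0; -0.1 0.008 0 -0.4 0; -0.1 0.008 0 -0.4 0")

```text
time: 15.83
position: [0.6343, 0.1645, 0.0717]
tool_rot: [0.037, 0.999, -0.0, -0.0]
ft_force: [-0.4, -0.5, -0.3]
grip_width: 0.0392
grip_force: 0.0
```

```bash
python3 -c "
from h import *
f=np.radians(-12.4);g=np.array([.4331,-.0022])-.028*np.array([np.cos(f),np.sin(f)]);print(g)
rel(*g,.06,-12.4)"
```

```text
[0.40575318 0.00381259]
shift [ 1.0809 -0.885   0.059 ] turn 0.0455 cur [0.6343 0.1645 0.0717] -4.21 t 15.83 rows 7.0
```

>>> move_arm(motion="1 0.95 -0.78 0 0.04; 1 0.95 -0.78 0 0.04; 1 0.95 -0.78 0 0.04; 1 0.95 -0.78 0 0.04; 1 0.95 -0.78 0 0.04; 1 0.95 -0.78 0 0.04; 1 0.95 -0.78 0 0.04; 1 0.95 -0.78 0 0.04; 1 0.95 -0.78 0 0.04")

```text
time: 16.58
position: [0.4343, 0.0226, 0.0714]
tool_rot: [0.1, 0.995, 0.0, 0.0]
ft_force: [0.6, -0.1, 0.3]
grip_width: 0.0853
grip_force: 0.0
```

```bash
python3 -c "
from h import *
im,d=snap('top')
c,a,s=brass(im,.040,140,190,160,181);print('A',c,a,s)
c,a,s=brass(im,.040,140,190,182,200);print('bay2 die',c,a,s)
c,a,s=brass(im,.040,140,190,224,242);print('bay4 die',c,a,s)
rel(.4058,.0038,.0,-12.4)"
```

```text
A [0.63039079 0.16573455] -2.388743851678829 [0.0424159  0.02747229]
bay2 die [0.61326129 0.10201718] -3.892889685799387 [0.06832842 0.02778022]
bay4 die [ 0.61584885 -0.02621379] -2.111244504304183 [0.04215648 0.0272654 ]
shift [ 0.1255 -0.1224  0.3574] turn 0.0055 cur [0.4352 0.0229 0.0715] -11.41 t 16.63 rows 2.0
```

Die A sticks out 42.4 mm, matching the loaded deep bay's 42.2 mm, and it is centred. Now the second spare.

>>> move_arm(motion="1 0.125 -0.122 0 0.0055; 1 0.125 -0.122 0.1 0.0055; 1 0.125 -0.122 0.25 0.0055; 1 0.125 -0.122 0.36 0.0055; 1 0.125 -0.122 0.42 0.0055; 1 0.125 -0.122 0.42 0.0055; 1 0.125 -0.122 0.42 0.0055")

```text
time: 17.22
position: [0.4052, 0.0043, -0.013]
tool_rot: [0.107, 0.994, 0.0, -0.0]
ft_force: [-0.6, -0.5, 0.2]
grip_width: 0.0871
grip_force: 0.0
```

```bash
python3 -c "
from h import *
tips()
rel(.4058,.0038,-.0245,-12.4)"
```

```text
[ 0.4052  0.0043 -0.013 ] 0.08712268123874567 [-0.6 -0.5  0.2] 0.0
-1 236 [[0.386, -0.04, 0.015], [0.386, -0.036, 0.017], [0.39, -0.037, 0.018], [0.383, -0.041, 0.02], [0.394, -0.037, 0.02], [0.381, -0.042, 0.02]]
1 460 [[0.423, 0.052, 0.017], [0.413, 0.056, 0.018], [0.404, 0.054, 0.018], [0.416, 0.056, 0.019], [0.404, 0.05, 0.019], [0.423, 0.052, 0.02]]
shift [-0.0022 -0.0016  0.0608] turn 0.0004 cur [ 0.4054  0.0042 -0.0123] -12.33 t 17.27 rows 1.0
```

Same bias here (tips ≈ 0.016). Descend and grip.

>>> move_arm(motion="1 0 0 0.05 0; 1 0 0 0.058 0; -1 0 0 0.058 0; -1 0 0 0.058 0; -1 0 0 0.058 0; -1 0 0 0.058 0; -1 0 0 0.058 0; -1 0 0 0.058 0; -1 0 0 0.058 0; -1 0 0 0.058 0; -1 0 0 0.058 0; -1 0 0 0.058 0", newtons=45)

```text
time: 18.27
position: [0.4043, 0.0039, -0.0238]
tool_rot: [0.108, 0.994, -0.0, -0.0]
ft_force: [-0.7, -1.0, -0.0]
grip_width: 0.0283
grip_force: 0.8
```

>>> move_arm(motion="-1 0 0 0 0; -1 0 0 0 0; -1 0 0 0 0; -1 0 0 0 0")

```text
time: 18.6
position: [0.4043, 0.0039, -0.0238]
tool_rot: [0.108, 0.994, -0.0, -0.0]
ft_force: [0.1, -1.3, -0.0]
grip_width: 0.0275
grip_force: 45.0
```

```bash
python3 -c "
from h import *
x=.6296-.094*.9973;y=-.092+.094*.0732;print(x,y)
rel(x,y,.035,-4.2)"
```

```text
0.5358538 -0.08511919999999999
shift [-0.7379 -0.2936 -0.294 ] turn -0.0455 cur [ 0.4043  0.0039 -0.0238] -12.4 t 18.6 rows 5.0
```

>>> move_arm(motion="-1 0 0 -0.1 0; -1 0 0 -0.2 0; -1 0 0 -0.294 0; -1 -0.15 -0.06 -0.294 -0.01; -1 -0.3 -0.12 -0.294 -0.02; -1 -0.45 -0.18 -0.294 -0.03; -1 -0.6 -0.24 -0.294 -0.04; -1 -0.738 -0.294 -0.294 -0.0455; -1 -0.738 -0.294 -0.294 -0.0455; -1 -0.738 -0.294 -0.294 -0.0455; -1 -0.738 -0.294 -0.294 -0.0455; -1 -0.738 -0.294 -0.294 -0.0455")

```text
time: 19.6
position: [0.5335, -0.084, 0.0343]
tool_rot: [0.037, 0.999, 0.001, -0.002]
ft_force: [-0.2, -0.1, -2.5]
grip_width: 0.0277
grip_force: 45.0
```

```bash
python3 -c "
from h import *
held('side');held('top')
rel(.5359,-.0851,-.0055,-4.2)"
```

```text
[ 0.5335 -0.084   0.0343] 0.02773028910333525 [-0.2 -0.1 -2.5] 44.95197057723999
side 284
z pct [0.0075 0.0602 0.0799 0.162  0.1674] tool x pct [-0.1066  0.0737] tool y [-0.0227  0.0067  0.0227]
top plane slope [-0.0598  0.0122  0.1634]
[ 0.5338 -0.084   0.0345] 0.027823951862272305 [-0.3  0.9 -3.3] 44.95203495025635
top 9
shift [-0.0092 -0.0042  0.2008] turn 0.0001 cur [ 0.5342 -0.0842  0.0347] -4.18 t 19.7 rows 1.0
```

>>> move_arm(motion="-1 -0.004 -0.004 0.1 0; -1 -0.004 -0.004 0.16 0; -1 -0.004 -0.004 0.18 0; -1 -0.004 -0.004 0.195 0; -1 -0.004 -0.004 0.2 0; -1 -0.004 -0.004 0.2 0; -1 -0.004 -0.004 0.2 0")

```text
time: 20.28
position: [0.5371, -0.0861, -0.0044]
tool_rot: [0.037, 0.999, -0.0, 0.0]
ft_force: [-0.9, 0.3, -3.2]
grip_width: 0.0274
grip_force: 45.0
```

```bash
python3 -c "
from h import *
im,d=snap('top','t5.png')
m=cv2.imread('pics/t5.png')[125:205,200:300];cv2.imwrite('pics/t5c.png',cv2.resize(m,None,fx=7,fy=7))
rel(.5359,-.0851,-.0065,-4.2)"
```

```text
shift [0.0065 0.0048 0.0108] turn -0.0 cur [ 0.5371 -0.0861 -0.0043] -4.2 t 20.33 rows 1.0
```

View pics/t5c.png

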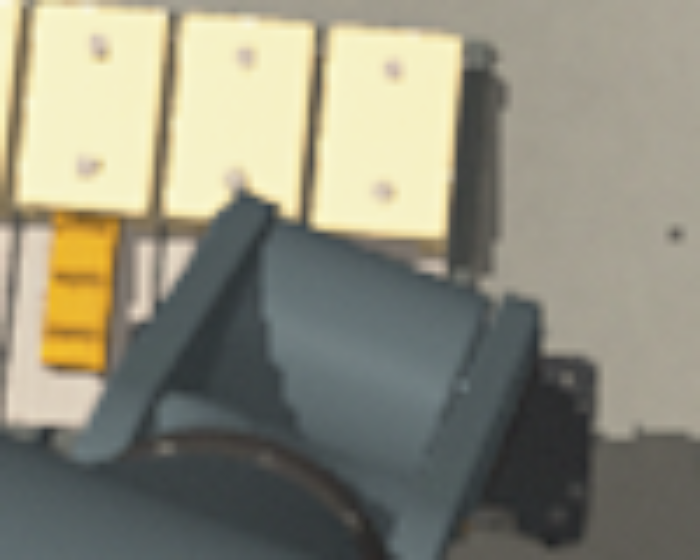

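The arm hides the held die in the top view (wrist over 250–500, 200–560), so I'll rely on the arm frame, which put die A within 1 mm. Inserting with care.

>>> move_arm(motion="-1 0 0.005 0.009 0; -1 0 0.005 0.009 0; -1 -0.02 0.005 0.009 0; -1 -0.04 0.005 0.009 0; -1 -0.06 0.005 0.009 0; -1 -0.08 0.005 0.009 0; -1 -0.1 0.005 0.009 0; -1 -0.12 0.005 0.009 0; -1 -0.12 0.005 0.009 0")

```text
time: 21.08
position: [0.5622, -0.0872, -0.0067]
tool_rot: [0.037, 0.999, -0.0, 0.001]
ft_force: [-0.1, 0.1, -3.1]
grip_width: 0.0277
grip_force: 45.0
```

>>> move_arm(motion="-1 0 0 0 0; -1 0 0 0 0; -1 -0.008 0 0 0; -1 -0.016 0 0 0; -1 -0.024 0 0 0; -1 -0.032 0 0 0; -1 -0.04 0 0 0; -1 -0.048 0 0 0; -1 -0.056 0 0 0; -1 -0.064 0 0 0; -1 -0.072 0 0 0; -1 -0.072 0 0 0", newtons=14)

```text
time: 22.08
position: [0.5756, -0.088, -0.0067]
tool_rot: [0.037, 0.999, -0.0, 0.0]
ft_force: [0.1, 0.3, -3.3]
grip_width: 0.0278
grip_force: 14.0
```

>>> move_arm(motion="-1 -0.004 0 0 0; -1 -0.008 0 0 0; -1 -0.012 0 0 0; -1 -0.016 0 0 0; -1 -0.016 0 0 0")

```text
time: 22.5
position: [0.5785, -0.0882, -0.0067]
tool_rot: [0.037, 0.999, -0.0, 0.0]
ft_force: [-0.9, -0.2, -3.4]
grip_width: 0.0282
grip_force: 14.0
```

>>> move_arm(motion="-1 -0.004 0 0 0; -1 -0.008 0 0 0; -1 -0.012 0 0 0; -1 -0.012 0 0 0")

```text
time: 22.83
position: [0.5809, -0.0884, -0.0067]
tool_rot: [0.037, 0.999, -0.0, 0.0]
ft_force: [0.6, 0.4, -3.0]
grip_width: 0.028
grip_force: 14.0
```

>>> move_arm(motion="-1 -0.004 0 0 0; -1 -0.008 0 0 0; -1 -0.012 0 0 0; -1 -0.016 0 0 0; -1 -0.016 0 0 0")

```text
time: 23.25
position: [0.5841, -0.0886, -0.0067]
tool_rot: [0.037, 0.999, -0.0, 0.0]
ft_force: [1.5, 0.8, -2.6]
grip_width: 0.0277
grip_force: 14.0
```

>>> move_arm(motion="-1 -0.004 0 0 0; -1 -0.008 0 0 0; -1 -0.008 0 0 0")

```text
time: 23.5
position: [0.5857, -0.0887, -0.0067]
tool_rot: [0.037, 0.999, -0.0, 0.0]
ft_force: [0.3, -0.6, -2.8]
grip_width: 0.0276
grip_force: 14.0
```

>>> move_arm(motion="-1 -0.004 0 0 0; -1 -0.008 0 0 0; -1 -0.008 0 0 0")

```text
time: 23.75
position: [0.5873, -0.0888, -0.0067]
tool_rot: [0.037, 0.999, -0.0, 0.0]
ft_force: [0.3, 0.2, -2.2]
grip_width: 0.028
grip_force: 14.0
```

>>> move_arm(motion="-1 -0.004 0 0 0; -1 -0.008 0 0 0; -1 -0.008 0 0 0")

```text
time: 24.0
position: [0.5874, -0.0886, -0.0069]
tool_rot: [0.037, 0.999, 0.0, -0.001]
ft_force: [-1.8, -0.3, -2.2]
grip_width: 0.028
grip_force: 14.0
```

>>> move_arm(motion="-1 -0.004 0 0 0; -1 -0.008 0 0 0; -1 -0.008 0 0 0")

```text
time: 24.25
position: [0.5873, -0.0885, -0.0072]
tool_rot: [0.037, 0.999, 0.0, -0.003]
ft_force: [-6.1, -1.3, -1.3]
grip_width: 0.028
grip_force: 14.0
```

Stop felt (x stalled, force rising). Lower about 1 mm onto the floor, then release part way and rise.

>>> move_arm(motion="-1 -0.003 0 0.005 0; -1 -0.003 0 0.007 0; -1 -0.003 0 0.007 0")

```text
time: 24.5
position: [0.5874, -0.0885, -0.0077]
tool_rot: [0.036, 0.999, 0.0, -0.003]
ft_force: [-7.6, -1.0, 4.9]
grip_width: 0.0279
grip_force: 14.0
```

>>> move_arm(motion="-0.1 0.008 0 -0.004 0; -0.1 0.008 0 -0.004 0; -0.1 0.008 0 -0.004 0; -0.1 0.008 0 -0.004 0; -0.1 0.008 0 -0.004 0; -0.1 0.008 0 -0.004 0; -0.1 0.008 0 -0.1 0; -0.1 0.008 0 -0.25 0; -0.1 0.008 0 -0.4 0; -0.1 0.008 0 -0.5 0; -0.1 0.008 0 -0.5 0; -0.1 0.008 0 -0.5 0")

```text
time: 25.5
position: [0.5903, -0.0892, 0.0932]
tool_rot: [0.037, 0.999, -0.0, 0.002]
ft_force: [0.3, 0.5, -1.5]
grip_width: 0.0392
grip_force: 0.0
```

>>> move_arm(motion="0 0.85 0.5 0 0; 0 0.85 0.5 0 0; 0 0.85 0.5 0 0; 0 0.85 0.5 0 0; 0 0.85 0.5 0 0; 0 0.85 0.5 0 0; 0 0.85 0.5 0 0; 0 0.85 0.5 0 0")

```text
time: 26.17
position: [0.4279, 0.0231, 0.0914]
tool_rot: [0.037, 0.999, -0.0, 0.0]
ft_force: [1.2, -0.9, -0.2]
grip_width: 0.0439
grip_force: 0.0
```

```bash
python3 -c "
from h import *
im,d=snap('top','t6.png');P=cloud('top',d)
for c0,c1,w in((160,181,'A'),(182,200,'b2'),(203,221,'b3'),(224,242,'b4'),(243,265,'B')):
    c,a,s=brass(im,.040,135,200,c0,c1)
    print(w,c.round(4),round(a,1),s.round(4),'lat from left line',round(float((c-np.array([.6484,.1637]))@np.array([.0732,.9973])),4))
cv2.imwrite('pics/t6c.png',cv2.resize(im[110:260,110:320,::-1],None,fx=3.8,fy=3.8))
o=robot.get_obs();print(o['position'],o['ft_force'])"
```

```text
A [0.6307 0.1657] -2.4 [0.043  0.0279] lat from left line 0.0007
b2 [0.6133 0.102 ] -3.9 [0.0683 0.0278] lat from left line -0.0641
b3 [0.6083 0.0384] -3.6 [0.0683 0.0269] lat from left line -0.1279
b4 [ 0.6163 -0.0258] 1.7 [0.0423 0.028 ] lat from left line -0.1913
B [ 0.5998 -0.088 ] -3.7 [0.0671 0.0264] lat from left line -0.2546
[0.42867871 0.02267079 0.0914818 ] [ 0.33341839 -0.46407653 -0.07670214]
```

View pics/t6c.png

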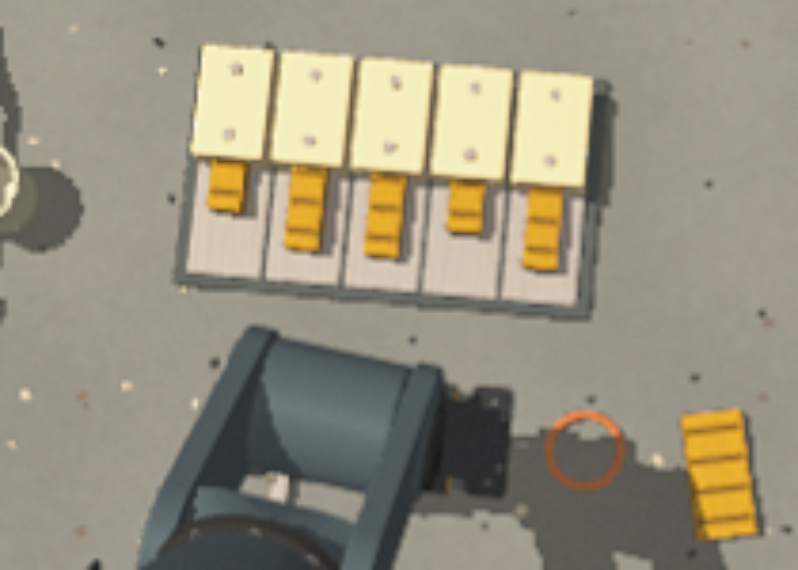

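All five bays are filled. The left die (228,187) sticks out like the deep neighbour and the right die (543,230) like the shallow ones; the others haven't moved. Handing in.

```bash
python3 -c "
from rig import robot
print(robot.hand_in())"
```

```text
the job is handed in; nothing more can be done
None
```

Both spare dies are seated against the stops in the two outer bays, with no more than about 8 N felt at the wrist; the loaded dies did not move, and the job is handed in (it returned no verdict).

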